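# Hold the dispenser gate open to the portion mark with the pull key

## Task

Pick up the pull key and, while the dry-goods dispenser's gate is still shut, drop the key's eye over the upright peg on the gate so that the key lies flat on the gate. Then pull the spring-return gate out with the key until the gate's pointer stands level with the tip of the portion marker, and finish while still holding the key so that the gate stays there. Keep the gripper off the dispenser itself, do not shift the marker, and leave the mug, the bottle opener, the timer and the spice jar where they are.

Things in the scene. Friction and masses are not known exactly. Their poses are not given: they have to be found in the camera images.
- dispenser: Fixed dispenser: aluminium base 350x170x8 mm on 18 mm feet, white hopper with black lid behind (363 high, dia 142, axis at x = +150 mm). Two guide rails (60 mm wide over all, tops at z = 142) run forward from under it to x = -120. Origin: on the worktop, below the peg of the shut gate. x points back to the hopper (gate is pulled along -x), y left, z up. Turned up to 0.3 rad.
- gate (a joint): How far the gate is pulled out along the dispenser's -x, in m: 0 shut, 0.08 end stop. The gate is a flat steel bar 40 mm wide between the rails, its top 146 mm above the worktop. A spring pulls it shut: about 3 N at 0, rising 0.7 N per cm (about 8 N at the stop); let go, it slides home.
- gate_peg (a point): Foot of the upright steel peg on the gate, on the peg's axis at the level of the gate's top (146 mm above the worktop). The peg is 10 mm in diameter with a narrowed tip and stands 27 mm high, tip 173 mm above the worktop; a 16 mm collar, 1 mm high, is round its foot. Moves with the gate. Axes as the dispenser.
- gate_pointer (a point): Outer end of the gate's pointer, a black bar 4 mm wide that sticks out to the left over the left rail, 20 mm behind the peg's axis. Moves with the gate.
- marker (a joint): Where the portion marker is clamped, in m, counted like gate: the pointer is level with the marker's tip when the two joint values are equal. Stiff; leave it as it is. Lies between 0.035 and 0.065.
- marker_tip (a point): Tip of the portion marker, a 12 mm wide black clip with a small steel tip and clamp screw on the outside of the left rail (y = 35 to 54 mm in the dispenser's frame, top 158 mm above the worktop).
- pull_key: Loose key, about 120 g, flat on the worktop: steel plate 6 mm thick, round eye (dia 36, hole 18 mm) at one end, upright black cross grip at the other (14 mm along x, 40 along y, top 52 above the underside). Origin: underside, below the grip's middle; x points from grip to eye, z up. Lies left or right in front of the dispenser (swaps places with the opener), turned up to 0.6 rad.
- key_eye (a point): Centre of the key's eye at the underside of the plate, 65 mm along the key's x from its origin.
- key_grip (a point): Middle of the key's grip, 30 mm above the underside: a good place to take it from above, fingers closing along the key's x across 14 mm.
- mug: White mug, 83 mm dia, 86 mm high, standing on the dispenser's base under the outlet. Bystander.
- opener: Pale bottle opener with a dark spot, 174 x 41 x 20 mm, lying on the worktop where the key is not. Bystander.
- timer: Round white kitchen timer with a red knob, 68 mm dia, 57 mm high, on the right. Bystander.
- spice_jar: Spice jar with a dark cap, 45 mm dia, 105 mm high, to the right of the dispenser. Bystander.
Things that resemble listed ones, but are neither listed nor needed, are in the scene too. Leave any green or turquoise look-alike of the pull_key alone.

How it is judged:
On the way:
1. the key's eye is down over the peg, key lying flat, gate still shut (horizontal distance between key_eye and gate_peg below 0.008 m and z of key_eye in the frame of gate_peg below 0.01 m and angle between pull_key's own z axis and vertical below 0.2 rad and value of joint gate below 0.015 m), for 0.2 s.
At the end, for the whole second after the job is handed in: Still gripped, the key's eye is round the peg and carries the spring's pull; the gate stands still, pointer within 6 mm of the marker's tip along the rail (half the marker's width); gripper and arm do not touch the dispenser; marker within 4 mm of its start (x of gate_pointer in the frame of marker_tip between -0.006 and 0.006 m and velocity of joint gate between -0.01 and 0.01 m/s and horizontal distance between key_eye and gate_peg below 0.01 m and z of key_eye in the frame of gate_peg below 0.02 m and contact force between the fingers and pull_key above 2 N and contact force between pull_key and dispenser above 1.5 N and contact force between each of the arm, the fingers and dispenser below 0.5 N and distance of marker_tip from where it was at the start of the episode below 0.004 m); the arm keeps its last pose, push and grip.
It fails at once if the portion marker is shifted (distance of marker_tip from where it was at the start of the episode above 0.004 m).
It fails at once if the gripper pushes or pulls the dispenser or its gate itself (contact force between the fingers and dispenser above 5 N).
It fails at once if a bystander (mug, opener, timer, spice jar) is displaced by more than 3 cm (distance of any of mug, opener, timer, spice_jar from where it was at the start of the episode above 0.03 m).
It also fails if it takes over 40 s, if anything falls off the work surface, if the arm or the gripper's body presses on something with over 40 N, if the wrist force passes 120 N, or if a joint passes its speed limit or range.

## Robot

A 7-joint arm with a two-finger parallel gripper is mounted at the origin on the work surface; the furniture and walls round the work are solid. World frame = base frame: x ahead of the robot, y to its left, z up, the work surface at z = 0. Lengths are in m, angles in rad, forces in N, time in s.
With the tool pointing down it reaches from about 0.4 to 0.9 m from the base axis. Payload 5.5 kg.
Tool frame: the origin (TCP) lies between the finger pads; the fingertips stand 17 mm ahead of it and the grasp point (between the pads) lies 2 mm behind it; z points along the fingers, y is the line along which they close (so a half turn about z gives the same grasp; the last joint's range is limited). The gripper opens to 85 mm and grips with 20 to 120 N. Pads are 22 mm wide; open, the fingers measure 114 mm over their backs; the gripper's body (76 mm by 85 mm) begins 54 mm behind the grasp point. The pads swing forward as they close: fully open they stand 13 mm farther back than shut.
Start: joints at [1.59, 0.501, -0.427, 1.55, 0.221, 1.138, -0.21], TCP at [0.157, -0.631, 0.248] pointing down, gripper open.
Joint ranges: [-2.88, 2.88], [-0.31, 2.03], [-1.54, 1.56], [0.2, 2.42], [-1.41, 4.55], [0.19, 2.02], [-2.57, 2.57]. Speed limits (rad/s): [2.57, 2.57, 3.14, 3.14, 3.14, 3.14, 3.14].

## Interface

Orientations are given as [roll, pitch, yaw] about the fixed x, y, z axes, in that order (R = Rz(yaw) Ry(pitch) Rx(roll)).
In Python, from workcell import bot, viewer, sign_off gives the robot as it stands. The module is installed in compiled form; this text tells all that it offers.
- The arm moves only by the shell command python3 -m creep 'ROWS' [FORCE]. ROWS is text: rows parted by semicolons, each of 5 numbers parted by spaces: the opening, from 0 (shut) to 1 (fully open), then the shift along the tool's x, y, z in units of 50 mm (1.0 is 50 mm), then the turn about the tool's z in units of 0.1 rad (1.0 is 0.1 rad). A call has 1 to 10 rows; each row shifts and turns the commanded pose from where the row before left it, along the tool's axes as they then stand; what a row does not reach is not made up. A row lasts 1/10 s, in which the tool goes at most 50 mm and 8.59 degrees, less where a joint would pass 70% of its speed; a pose out of reach is approached as far as the arm can. A call with a number of a shift or a turn outside -1 to 1 is refused whole. A call with a gripper value outside its range is refused whole. The fingers move at their own pace and stop on an object; FORCE is the grip in N (left out, the last holds). Time passes only in rows, so rows that do not move let the fingers close. It gives the time, the measured TCP pose, the force, the opening and the grip force at its end, in the units of the state.
- bot.observe(): the state, without advancing time (a new reading comes with each control period).
- viewer.grab_frame(name): name is "side" or "top"; returns a dict with "pixels" (420x560x3 uint8, red, green, blue), "vfov" (degrees; the focal length in pixels is half the picture's height over the tangent of half this angle, whatever the lens; pixels are square), "cx", "cy" (the principal point, pixels), "position" and "rotation" of the camera in the world. Camera axes: x right, y down, z forward; pixel columns grow to the right and rows downward; lengths in m; the calibration is good to about 2 mm. A picture is of the moment at which its call begins. There is no depth.
- sign_off(): hands the job in; it is judged then, once.
The state is a dict: "time_s": time; "joint_positions": joint angles; "joint_vel": joint speeds; "tau": joint torques, N m; "tcp_pos": TCP position; "eef_rot": TCP orientation; "ft_force": force on the tool from outside, world axes, zero at the start; "torque": the same for the moment, N m; "width": finger opening in m; "finger_force": force on a finger pad.
Only numpy, scipy, OpenCV 4.12 (cv2) and the standard library are available. Lean on these libraries where they do the work, as an engineer would, in place of code of your own. Each camera call takes 0.05 s, during which the arm holds its last target. There are 200 camera calls.

## Working session

There is one attempt and no reset: what is moved stays moved. The work goes in short steps, Python scripts to look and compute and a shell command to move; the robot and the scene stay as the last step left them, time stands still between calls to the robot, and variables do not carry over. Pictures are saved under pics/ and viewed, at most 11 in all, crops included, and the job is handed in when it is done.

```bash
mkdir -p pics; cat > h.py <<'E'
import numpy as np, cv2
from workcell import bot, viewer, sign_off
def grab(n,save=None):
    f=viewer.grab_frame(n)
    if save: cv2.imwrite('pics/'+save,f['pixels'][:,:,::-1])
    return f
def K(f): return f['pixels'].shape[0]/2/np.tan(np.radians(f['vfov'])/2)
def ray(f,u,v):
    d=np.array([(u-f['cx'])/K(f),(v-f['cy'])/K(f),1.]); return np.array(f['position']),np.array(f['rotation'])@d
def onplane(f,u,v,z):
    p,d=ray(f,u,v); return p+d*(z-p[2])/d[2]
def proj(f,P):
    q=np.array(f['rotation']).T@(np.array(P)-np.array(f['position'])); return q[:2]/q[2]*K(f)+[f['cx'],f['cy']]
def tri(f,a,g,b):
    p,d=ray(f,*a);q,e=ray(g,*b)
    s=np.linalg.lstsq(np.c_[d,-e],q-p,rcond=None)[0]
    A=p+d*s[0];B=q+e*s[1];return (A+B)/2,np.linalg.norm(A-B)
E
python3 - <<'E'
from h import *
for n in('side','top'):
    f=grab(n,n+'0.png'); print(n,{k:np.round(v,3).tolist() for k,v in f.items() if k!='pixels'})
print(bot.observe())
E
```

```text
side {'vfov': 43.886, 'cx': 282.014, 'cy': 200.799, 'position': [0.023, -1.072, 1.118], 'rotation': [-2.291, -0.021, -0.465]}
top {'vfov': 46.203, 'cx': 279.783, 'cy': 207.269, 'position': [0.366, -0.064, 1.384], 'rotation': [-3.0, -0.014, -1.547]}
{'time_s': 0.1, 'joint_positions': array([ 1.59019156,  0.50176966, -0.42679475,  1.5513365 ,  0.22082535,
        1.13830862, -0.21031054]), 'joint_vel': array([ 1.63290439e-03, -1.01803950e-03, -5.35463640e-05, -2.57743912e-03,
       -7.86481092e-04,  8.60867177e-04, -6.79220349e-04]), 'tau': array([-1.09856724e-02, -5.70815992e+01, -5.83865359e+00, -2.81747121e+01,
        1.03545771e-02,  5.71232638e-03, -4.12147006e-05]), 'tcp_pos': array([ 0.15671027, -0.63021529,  0.24735588]), 'eef_rot': array([-3.13982829e+00, -3.59971240e-05,  2.43840215e-01]), 'ft_force': array([ 0.49370785, -0.0136535 , -0.06387217]), 'torque': array([-0.02812697,  0.00110813, -0.02066683]), 'finger_force': 0.0, 'width': 0.08606810055133743}
```

View pics/side0.png

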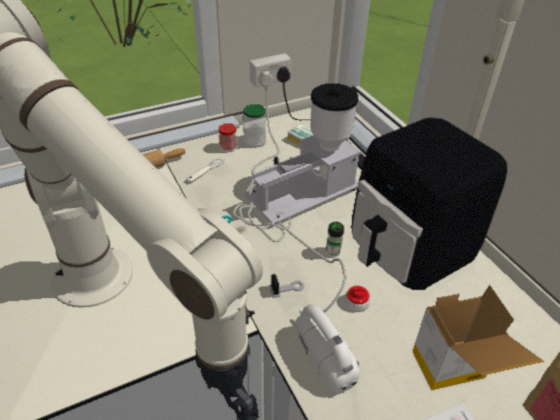

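View pics/top0.png

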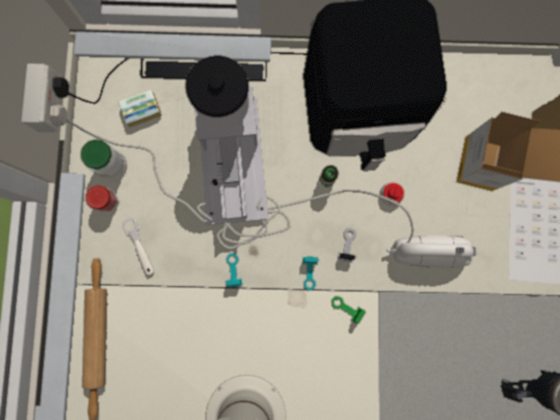

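Side view: key grip at about (275,285), eye at (297,286), dispenser at (300,180). Top view: key eye at (350,233), grip at (347,255), hopper lid at (217,85), rails running down to about (225,215). The turquoise and green look-alikes are at (233,270), (310,272) and (348,308). I'll zoom in next.

```bash
python3 - <<'E'
import re
s=open('h.py').read()
s=s.replace("    if save:","    f['rotation']=Rotation.from_euler('xyz',f['rotation']).as_matrix()\n    if save:").replace("import numpy as np, cv2","import numpy as np, cv2\nfrom scipy.spatial.transform import Rotation")
open('h.py','w').write(s)
import cv2,numpy as np
t=cv2.imread('pics/top0.png');d=cv2.imread('pics/side0.png')
def c(im,x,y,w,h,k): return cv2.resize(im[y:y+h,x:x+w],None,fx=k,fy=k,interpolation=cv2.INTER_CUBIC)
a=c(t,190,110,80,120,5) # 400x600
b=c(t,325,220,50,50,6); e=c(d,255,265,60,50,6)
o=np.zeros((600,800,3),np.uint8);o[:600,:400]=a;o[:300,400:700]=b;o[300:,400:760]=e
cv2.imwrite('pics/crop1.png',o)
cv2.imwrite('pics/crop2.png',c(d,240,130,130,95,6))
E
```

```text
(no output)
```

View pics/crop1.png

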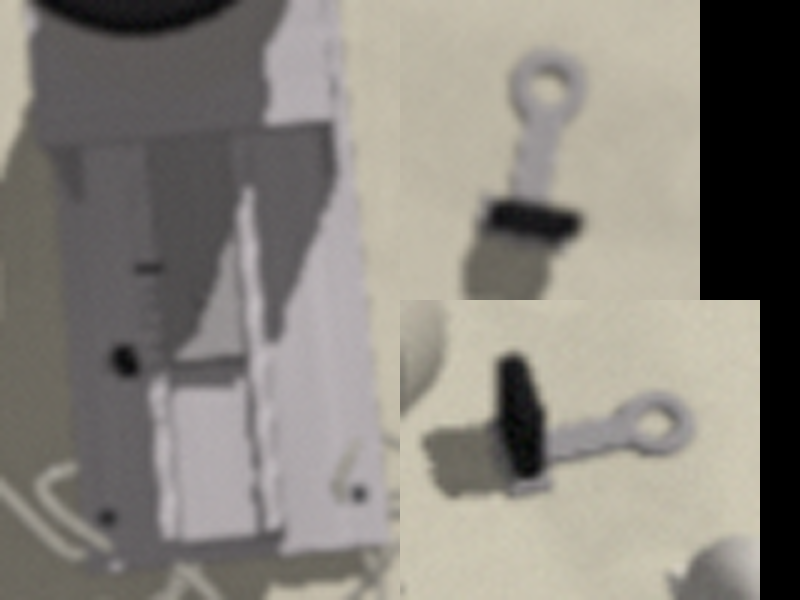

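View pics/crop2.png

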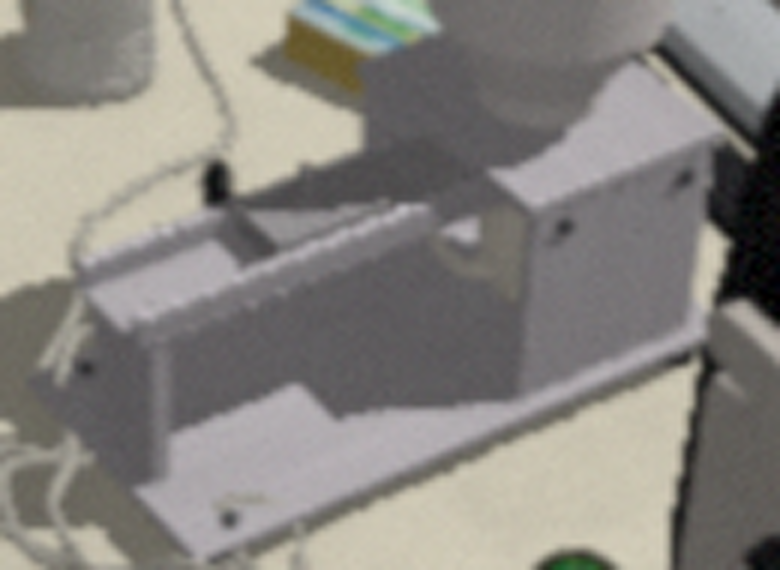

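Left in crop 1: pointer bar at crop (148,268), pixel (219.6,163.6). Marker at (123,360), pixel (214.6,182). Rail front corners at crop (162,540) and (280,530). The peg is hidden in shadow. Right in crop 1: key eye at crop (547,85), pixel (349.5,234.2), grip centre at about (346.5,256.5). Crop 2 shows the right rail front top corner at pixel (262.5,185).

```bash
python3 - <<'E'
from h import *
t=grab('top');s=grab('side')
np.set_printoptions(precision=4,suppress=True)
for n,u,v,z in [('lid',217,86,.363),('railL front',222.4,218,.142),('railR front',246,216,.142),('railR back',240.6,148,.142),('railL ~marker',222,186,.142),('pointerR',222.4,163.6,.148),('pointerL',217,163.6,.148),('marker',214.6,182,.155),('base FR',267,219,.026),('base FL',207,222,.026)]:
    print(n,onplane(t,u,v,z))
print('rail R tri',tri(t,(246.5,216),s,(263.5,185)))
# dark / dispenser blobs
def blob(f,m,lo,hi):
    n,l,st,c=cv2.connectedComponentsWithStats(m.astype(np.uint8))
    for i in range(1,n):
        x,y,w,h,a=st[i]
        if a>8 and lo[0]<=c[i][0]<=hi[0] and lo[1]<=c[i][1]<=hi[1]: print(c[i],st[i])
for f,lo,hi,nm in((t,(190,120),(270,200),'top disp'),(t,(325,220),(375,270),'top key'),(s,(240,130),(300,180),'side disp'),(s,(262,270),(312,300),'side key')):
    print(nm);blob(f,f['pixels'].max(2)<50,lo,hi)
# key eye: grey = small saturation
for f,(x,y,w,h),z in((t,(325,220,50,50),.006),(s,(262,270,48,30),.006)):
    p=f['pixels'][y:y+h,x:x+w].astype(int); m=((p[:,:,0]-p[:,:,2])<12)&(p.max(2)>100)
    n,l,st,c=cv2.connectedComponentsWithStats(m.astype(np.uint8)); i=1+np.argmax(st[1:,4]); print(st[i],c[i]+[x,y])
    mm=(l==i).astype(np.uint8)
    cs,hh=cv2.findContours(mm,cv2.RETR_CCOMP,cv2.CHAIN_APPROX_NONE)
    for k,cc in enumerate(cs):
        if hh[0][k][3]>=0:
            u=cc.reshape(-1,2).mean(0)+[x,y]; print('hole',u,onplane(f,*u,z))
    print('\n'.join(''.join('#' if q else '.' for q in r) for r in mm))
E
```

```text
lid [0.7746 0.0675 0.363 ]
railL front [0.513  0.0676 0.142 ]
railR front [0.5197 0.0079 0.142 ]
railR back [0.6967 0.0278 0.142 ]
railL ~marker [0.5955 0.0719 0.142 ]
pointerR [0.6528 0.0726 0.148 ]
pointerL [0.6524 0.0864 0.148 ]
marker [0.6029 0.0896 0.155 ]
base FR [ 0.5271 -0.0439  0.026 ]
base FL [0.5145 0.122  0.026 ]
rail R tri (array([0.5228, 0.0062, 0.1358]), np.float64(0.004877905779145141))
top disp
[214.6316 182.0526] [213 180   5   5  19]
top key
[346.5455 256.5273] [340 254  14   6  55]
side disp
[275.6154 160.6154] [275 158   3   6  13]
side key
[274.4536 284.5876] [271 275   8  20  97]
[ 18   8  13  26 175] [348.3657 239.9257]
hole [349.3158 234.2632] [ 0.4921 -0.2761  0.006 ]
..................................................
..................................................
..................................................
..................................................
..................................................
..................................................
..................................................
........................................
[... 3015 characters left out ...]
.....###......
.................#.##############.....####......
.................#################....####......
.................########################.......
.................#######################........
.................##########......#####..........
..................####..........................
.................#..............................
.................#..............................
................##..............................
............######..............................
..........########..............................
...........###..................................
................................................
................................................
```

```bash
cat >> h.py <<'E'
np.set_printoptions(precision=4,suppress=True)
def rows(dx,dy,yaw):
    "world shift -> tool x,y units for tool down with yaw"
    return np.array([np.cos(yaw)*dx+np.sin(yaw)*dy, np.sin(yaw)*dx-np.cos(yaw)*dy])/.05
def dark(f,box,th):
    x,y,w,h=box;m=(f['pixels'][y:y+h,x:x+w].max(2)<th).astype(np.uint8)
    n,l,st,c=cv2.connectedComponentsWithStats(m)
    return [(c[i]+[x,y],st[i][:]+[x,y,0,0,0]) for i in range(1,n) if st[i][4]>5]
E
python3 - <<'E'
from h import *
t=grab('top');s=grab('side')
g,e=tri(t,(346.55,256.5),s,(274.45,284.6)); print('grip tri',g,e, onplane(t,346.55,256.5,.05))
e,er=tri(t,(349.3,234.25),s,(297.2,285.2)); print('eye tri',e,er)
d=e-g; print('len',np.hypot(*d[:2]),'k',np.arctan2(d[1],d[0]))
print(tri(t,(214.63,182.05),s,(275.6,160.6)))
m=dark(t,(325,245,40,25),50)
p=t['pixels'];x,y=325,245
pts=np.argwhere(p[245:270,325:365].max(2)<60)[:,::-1]+[325,245]
w=np.array([onplane(t,*q,.05)[:2] for q in pts]); c,sv,V=np.linalg.svd(w-w.mean(0),full_matrices=False)[0:3]
print('grip long axis',V[0],w.mean(0), np.ptp(w@V[0]),np.ptp(w@V[1]))
for th in(60,70,80,90): print(th,[(a,b[2:]) for a,b in dark(t,(205,155,30,35),th)][:4])
E
```

```text
grip tri [ 0.4294 -0.2659  0.0258] 0.001459060712722665 [ 0.4276 -0.2621  0.05  ]
eye tri [ 0.4934 -0.2771  0.0019] 0.0019352982439992637
len 0.06499213365133216 k -0.17249266567016996
(array([0.6059, 0.091 , 0.1418]), np.float64(0.0013628861899091496))
grip long axis [-0.1297 -0.9916] [ 0.4275 -0.2615] 0.03589938639956933 0.01334939083796155
60 [(array([214.5926, 181.6667]), array([ 6,  6, 27]))]
70 [(array([219.5, 163.4]), array([ 6,  2, 10])), (array([214.5588, 181.8235]), array([ 6,  7, 34]))]
80 [(array([220.8261, 163.1304]), array([ 9,  5, 23])), (array([228.4 , 169.15]), array([ 6,  9, 20])), (array([214.6, 181.9]), array([ 8,  7, 40]))]
90 [(array([225.6445, 166.2425]), array([ 19,  30, 301])), (array([214.5455, 181.7455]), array([ 8,  8, 55]))]
```

```bash
python3 -m creep '1 0.7 -0.58 0 0;1 0.7 -0.58 0 0;1 0.7 -0.58 0 0;1 0.7 -0.58 0 0;1 0.7 -0.58 0 0;1 0.7 -0.58 0 0;1 0.7 -0.58 0 0;1 0.7 -0.58 0 0;1 0.7 -0.58 0 0;1 0.7 -0.58 0 0' 60; python3 -m creep '1 0 0 0 -1;1 0 0 0 -1;1 0 0 0 -1;1 0 0 0 -1;1 0 0 0 -1;1 0 0 0 -1;1 0 0 0 -1;1 0 0 0 -1;1 0 0 0 -1;1 0 0 0 -1'; python3 -m creep '1 0 0 0.2 -0.8;1 0 0 0.3 -0.8;1 0 0 0.3 0;1 0 0 0 0;1 0 0 0 0'
```

```text
time_s: 1.3
tcp_pos: [0.4274, -0.2634, 0.2487]
eef_rot: [3.141, -0.0, 0.244]
ft_force: [1.7, -1.2, -0.1]
width: 0.086
finger_force: 0.0
time_s: 2.3
tcp_pos: [0.4265, -0.2649, 0.2484]
eef_rot: [3.141, 0.0, 1.248]
ft_force: [0.2, 0.3, 0.5]
width: 0.0856
finger_force: 0.0
time_s: 2.8
tcp_pos: [0.4265, -0.2647, 0.2081]
eef_rot: [-3.141, -0.001, 1.402]
ft_force: [-0.2, -0.1, 0.9]
width: 0.0854
finger_force: 0.0
```

```bash
python3 -m creep '1 0 0.04 0.6 0;1 0 0 0.6 0;1 0 0 0.6 0;1 0 0 0.6 0;1 0 0 0.6 0;1 0 0 0.4 0;1 0 0 0.2 0;1 0 0 0 0'; python3 -m creep '0.6 0 0 0 0;0.4 0 0 0 0;0.2 0 0 0 0;0 0 0 0 0;0 0 0 0 0;0 0 0 0 0;0 0 0 0 0;0 0 0 0 0;0 0 0 0 0;0 0 0 0 0' 60
```

```text
time_s: 3.6
tcp_pos: [0.4284, -0.2649, 0.0278]
eef_rot: [-3.141, -0.001, 1.403]
ft_force: [0.0, 0.1, -0.5]
width: 0.0852
finger_force: 0.0
time_s: 4.6
tcp_pos: [0.429, -0.2655, 0.0289]
eef_rot: [3.141, 0.001, 1.404]
ft_force: [-0.7, -0.5, 6.2]
width: 0.0136
finger_force: 59.1
```

```bash
python3 - <<'E'
from h import *
t=grab('top');s=grab('side','side1.png')
o=bot.observe();print(o['tcp_pos'],o['eef_rot'],o['width'],o['finger_force'])
a=cv2.resize(t['pixels'][200:290,290:400,::-1],None,fx=4,fy=4);b=cv2.resize(s['pixels'][230:330,210:320,::-1],None,fx=3.6,fy=3.6)
c=np.zeros((360,840,3),np.uint8);c[:,:440]=a;c[:,440:836]=b;cv2.imwrite('pics/grasp.png',cv2.resize(c,(800,343)))
E
```

```text
[ 0.4289 -0.2655  0.0289] [3.1409 0.0007 1.4037] 0.013382028934079873 59.09809648990631
```

View pics/grasp.png

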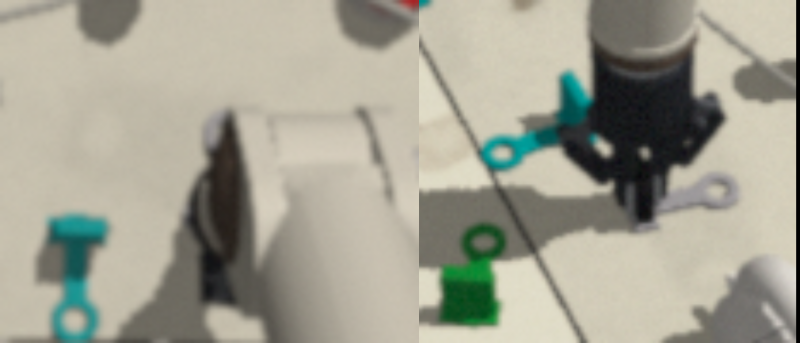

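Key is held (width 13.4 mm, 59 N) and the eye is visible in the side view. Now a contrast-stretched look at the peg region while the arm is out of the way.

```bash
python3 - <<'E'
from h import *
out=[]
for n,(x,y,w,h),k in(('top',(205,145,50,60),10),('side',(262,148,58,50),10)):
    fs=[grab(n) for _ in range(6)];f=fs[0];im=np.mean([q['pixels'] for q in fs],0)
    np.save(n+'avg.npy',im)
    c=im[y:y+h,x:x+w,::-1]; c=np.clip((c-40)*255/110,0,255).astype(np.uint8)
    c=cv2.resize(c,None,fx=k,fy=k,interpolation=cv2.INTER_CUBIC)
    for yaw in (.115,):
        R=np.array([[np.cos(yaw),-np.sin(yaw)],[np.sin(yaw),np.cos(yaw)]])
    P=lambda a,b,z:np.r_[np.array([.6356,.0505])+R@[a,b],z]
    for q in ((0,0,.146),(0,0,.173),(20,35,.146),(-120,30,.142),(-120,-30,.142),(-35,-20,.146)):
        u=proj(f,P(q[0]/1e3,q[1]/1e3,q[2])); print(n,q,u)
    out.append(c)
o=np.zeros((600,800,3),np.uint8)
o[:,:400]=cv2.resize(out[0],(400,480)).copy() if 0 else 0
a=cv2.resize(out[0],(400,480));b=cv2.resize(out[1],(400,345))
o[:480,:400]=a;o[:345,400:]=b;cv2.imwrite('pics/peg.png',o)
E
```

```text
top (0, 0, 0.146) [230.8267 170.541 ]
top (0, 0, 0.173) [229.923  168.2243]
top (20, 35, 0.146) [216.6197 164.12  ]
top (-120, 30, 0.142) [222.8107 218.0423]
top (-120, -30, 0.142) [246.4019 215.9435]
top (-35, -20, 0.146) [239.6981 183.2249]
side (0, 0, 0.146) [289.8566 164.2811]
side (0, 0, 0.173) [290.1352 157.1967]
side (20, 35, 0.146) [288.9346 156.4664]
side (-120, 30, 0.142) [251.2578 172.8503]
side (-120, -30, 0.142) [261.6647 183.5973]
side (-35, -20, 0.146) [283.9261 171.3919]
```

View pics/peg.png

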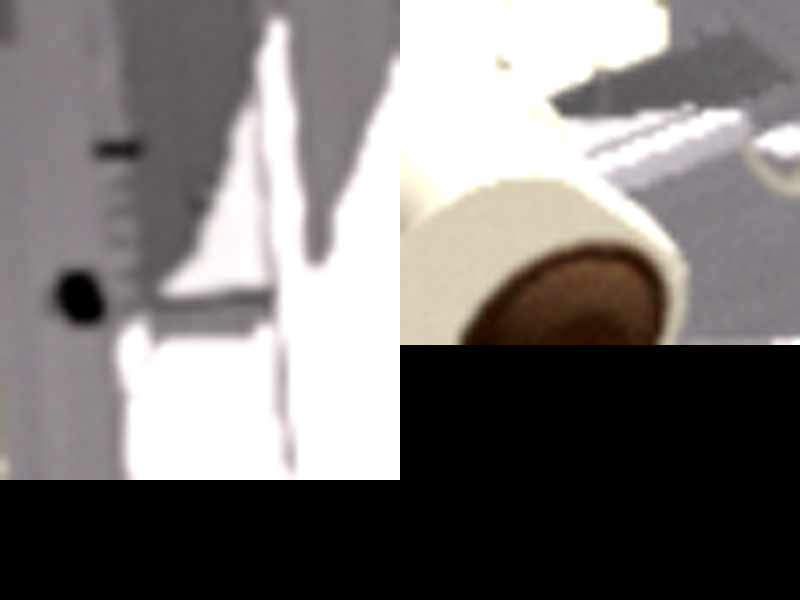

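Top view shows the pointer bar at (219.6,163.6), marker at (215,182) and a dark peg spot at about (229.4,170.4). The side view shows a faint upright peg at about (291.7,161). Both match the predictions to within 1–2 px, so I'll refine with a local contrast picture.

```bash
python3 - <<'E'
from h import *
o=np.zeros((500,800,3),np.uint8)
for i,(n,(x,y,w,h)) in enumerate((('top',(218,158,24,30)),('side',(280,148,24,30)))):
    im=np.load(n+'avg.npy')[y:y+h,x:x+w,::-1]
    c=np.clip((im-70)*255/60,0,255).astype(np.uint8)
    o[:500,i*400:(i+1)*400]=cv2.resize(c,(400,500),interpolation=cv2.INTER_NEAREST)
cv2.imwrite('pics/peg2.png',o)
print(np.load('sideavg.npy')[154:170,284:300].mean(2).astype(int));print(np.load('topavg.npy')[162:176,222:236].mean(2).astype(int))
E
```

```text
[[202 202 201 201 202 202 205 203 203 202 203 202 201 200 197 175]
 [202 202 201 201 203 203 202 203 203 202 199 197 186 172 157 132]
 [203 202 202 202 201 199 191 190 198 196 182 162 143 122 108  94]
 [202 203 202 202 200 176 143 141 155 154 135 115 101  90  85  83]
 [204 202 201 200 194 157 114 106 103 102  94  88  84  83  82  81]
 [201 197 183 166 148 117  94  95  87  82  82  82  82  81  81  80]
 [180 155 132 115  97  84  83  86  84  81  81  81  80  80  81  81]
 [131 107  93  87  82  79  82  85  84  80  81  80  80  81  81  80]
 [ 95  85  85  81  79  80  82  86  84  81  79  79  80  80  81  80]
 [105  82  79  79  79  81  83  85  84  80  80  82  86  88  89  89]
 [138  96  87  87  86  87  92  93  90  89  90  91 114 132 134 133]
 [150 143 134 132 125 121 123 128 132 135 132 134 142 148 150 144]
 [156 154 157 151 147 145 147 148 150 151 150 148 146 136 128 127]
 [177 154 157 161 152 151 151 151 149 150 144 130 127 127 131 152]
 [198 178 162 158 152 151 148 144 132 126 127 132 161 173 168 181]
 [207 198 176 155 151 144 131 125 126 132 153 169 181 178 158 152]]
[[ 71  76  80  81  80  80  80  80  80  79  81  98 130 147]
 [ 64  74  79  80  81  79  79  79  80  80  81  98 130 147]
 [ 69  77  79  80  80  79  80  80  80  80  80 100 131 146]
 [ 79  80  80  80  80  80  79  79  79  80  86 111 137 148]
 [ 81  80  80  80  79  79  77  78  77  79  94 123 144 150]
 [ 81  80  81  80  80  78  78  78  77  78 100 130 147 150]
 [ 82  81  80  80  80  78  77  79  82  88 112 136 148 150]
 [ 82  81  80  80  80  79  76  77  83  99 128 146 150 149]
 [ 82  81  81  81  81  79  74  72  78 103 135 149 150 150]
 [ 81  80  80  80  80  80  76  74  86 115 139 148 150 149]
 [ 84  80  80  80  80  80  79  82 104 131 145 148 148 149]
 [ 85  80  79  80  79  79  78  89 116 139 148 148 149 150]
 [ 84  79  79  81  80  79  78  95 125 143 148 148 148 149]
 [ 83  79  79  80  80  79  81  99 129 146 148 148 148 150]]
```

View pics/peg2.png

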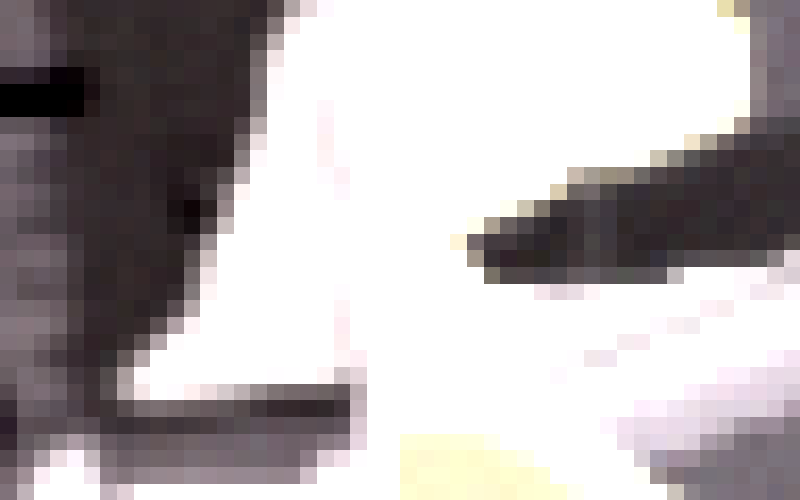

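```bash
python3 - <<'E'
from h import *
t=grab('top');s=grab('side')
for a,b in(((229.2,169.5),(291,160.7)),((228.9,169.3),(291,160.7)),((229.7,169.5),(291,160.7))): print(tri(t,a,s,b), onplane(t,*a,.16),onplane(s,*b,.16))
# pointer end bar line & marker, at z .148 and .15 ; rails edges from averaged top
im=np.load('topavg.npy').mean(2)
print('ptr',onplane(t,219.6,163.5,.148),'mk',onplane(t,214.6,181.9,.15))
# gate front edge
print('gate front',onplane(t,225,182,.146),onplane(t,238,181.5,.146))
# right rail: inner bright edge per row
for y in range(186,216,5):
    r=im[y,215:255]; g=np.diff(r); print(y,[(215+i+.5,int(v)) for i,v in enumerate(g) if abs(v)>12])
E
```

```text
(array([0.638 , 0.053 , 0.1568]), np.float64(0.004454608264145338)) [0.6351 0.0534 0.16  ] [0.6382 0.0489 0.16  ]
(array([0.6385, 0.0539, 0.1561]), np.float64(0.00427896282062206)) [0.6356 0.0542 0.16  ] [0.6382 0.0489 0.16  ]
(array([0.6375, 0.0517, 0.1579]), np.float64(0.003965445912772125)) [0.6352 0.0522 0.16  ] [0.6382 0.0489 0.16  ]
ptr [0.6528 0.0798 0.148 ] mk [0.6041 0.0903 0.15  ]
gate front [0.6053 0.0642 0.146 ] [0.6075 0.0311 0.146 ]
186 [(219.5, 22), (220.5, 19), (222.5, -24), (223.5, -23), (235.5, 13), (236.5, 28), (240.5, 20)]
191 [(218.5, 14), (219.5, 29), (220.5, 22), (222.5, -13), (224.5, 14), (238.5, -32), (239.5, -13), (240.5, 33), (241.5, 23)]
196 [(219.5, 18), (220.5, 37), (221.5, 20), (238.5, -28), (240.5, 30), (241.5, 22), (243.5, -14)]
201 [(219.5, 24), (220.5, 38), (221.5, 19), (223.5, -16), (225.5, 12), (239.5, -31), (241.5, 30), (242.5, 19)]
206 [(220.5, 22), (221.5, 32), (222.5, 12), (239.5, -16), (241.5, 20), (242.5, 17), (244.5, -16)]
211 [(220.5, 23), (221.5, 40), (222.5, 19), (224.5, -14), (239.5, -14), (240.5, -27), (242.5, 29), (243.5, 14)]
```

```bash
python3 -m creep '0 0 0 -0.3 0;0 0 0 -0.6 0;0 0 0 -0.6 0;0 0 0 -0.6 0;0 0 0 -0.6 0;0 0 0 -0.6 0;0 0 0 -0.5 0;0 0 0 -0.3 -0.9;0 0 0 0 -0.9;0 0 0 0 -0.98'; python3 -m creep '0 0.6 0.2 0 0;0 0.7 0.25 0 0;0 0.7 0.25 0 0;0 0.7 0.25 0 0;0 0.7 0.25 0 0;0 0.7 0.25 0 0;0 0.7 0.25 0 0;0 0.7 0.25 0 0;0 0.5 0.15 0 0;0 0 0 0 0'; python3 - <<'E'
from h import *
t=grab('top');s=grab('side')
c=np.zeros((600,800,3),np.uint8)
c[:300,:400]=cv2.resize(t['pixels'][140:230,190:310,::-1],(400,300),interpolation=cv2.INTER_CUBIC)
c[:,400:]=cv2.resize(s['pixels'][110:230,230:310,::-1],(400,600),interpolation=cv2.INTER_CUBIC)
cv2.imwrite('pics/hov.png',c)
E
```

```text
time_s: 6.4
tcp_pos: [0.4285, -0.2651, 0.2346]
eef_rot: [3.141, 0.001, 1.686]
ft_force: [0.4, 0.8, -1.7]
width: 0.0133
finger_force: 58.3
time_s: 7.4
tcp_pos: [0.4994, 0.0498, 0.2344]
eef_rot: [3.14, -0.002, 1.689]
ft_force: [-0.3, 0.5, -0.7]
width: 0.0134
finger_force: 58.4
```

View pics/hov.png

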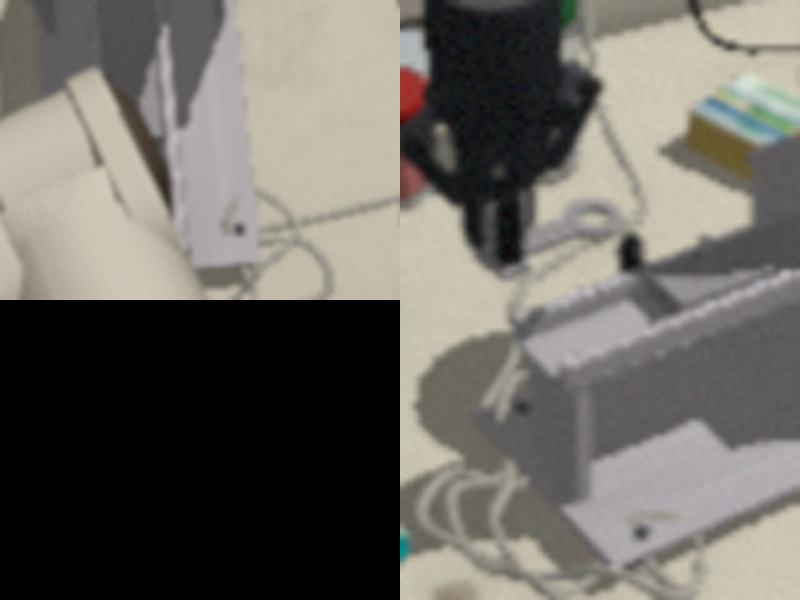

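Side view clearly shows the eye hole at about pixel (268.6,153.4) and the peg tip at (291,158). The top view is covered by the arm. I'll use the known eye position to remove the side camera's bias here.

```bash
cat >> h.py <<'E'
def eye():
    o=bot.observe();k=o['eef_rot'][2]-np.pi/2;p=o['tcp_pos']
    return p+[.0655*np.cos(k)+.0007*np.sin(k),.0655*np.sin(k)-.0007*np.cos(k),-.0289],k
E
python3 - <<'E'
from h import *
s=grab('side');E,k=eye();print(E,k)
print('pred hole top/bottom',proj(s,E+[0,0,.006]),proj(s,E))
p=s['pixels'].astype(int);print(p[147:160,258:280].mean(2).astype(int));print((p[147:160,258:280,0]-p[147:160,258:280,2]))
for P in((.637,.052,.146),(.637,.052,.173)): print(proj(s,P))
E
```

```text
[0.5643 0.0506 0.2045] 0.11124283163221427
pred hole top/bottom [269.0282 153.0177] [269.018  154.6676]
[[158 166 164 178 184 189 190 192 190 192 193 190 193 193 190 190 189 182
  159 148 175 187]
 [181 187 186 189 190 191 189 193 191 192 193 192 193 192 194 193 188 186
  159 144 172 187]
 [186 191 190 192 190 189 192 189 191 191 190 190 191 191 191 190 192 188
  175 161 163 176]
 [186 190 189 190 189 192 186 180 171 167 165 168 169 171 176 187 191 191
  187 174 156 174]
 [188 193 190 191 189 180 167 158 154 147 137 137 140 147 156 172 185 191
  188 171 160 174]
 [190 190 189 191 184 170 155 151 138 124 117 116 110 116 136 157 177 186
  171 162 159 167]
 [186 190 190 181 164 153 151 149 139 150 164 166 153 128 130 148 164 179
  173 163 171 183]
 [185 186 179 168 154 149 149 151 163 177 187 189 174 150 143 148 156 163
  166 157 170 187]
 [171 163 160 155 151 146 147 149 155 164 170 166 160 150 151 150 151 152
  162 173 182 188]
 [159 150 151 147 148 150 146 145 134 138 143 144 141 138 139 132 133 124
  121 155 183 187]
 [149 149 151 145 142 133 127 120 111 110 105 108 114 128 135 129 
[... 451 characters left out ...]
2 10 12 13 14 16 24 26 26 26 20 16 20]
 [23 25 26 25 25 22 13  9  6  5  2  3  4  5  7 12 21 25 25 21 15 20]
 [24 23 24 26 22 14  5  2  3  2  6  8  3  4  3  5 17 26 21 16 16 21]
 [27 24 24 22 14  8  4  2  7 15 18 18 17  8  2  5 11 20 18 15 19 21]
 [24 19 16 11  7  3  3  7  9 18 22 22 19  8  2  0  6 17 16 17 20 22]
 [11  9  2  2  2  0  4  2  4 13 14 13  9  4  3  2  7 14 15 21 22 26]
 [ 4  4  3  2  3  1  2  1  2  2  3  4  1  1  5  4 11 11 12 19 23 23]
 [ 4  3  2  2  0  1  4  3  2  5  4  1  2  5 10 13 11  6  7 11 19 25]
 [ 3  3  3  2  1  6  8  9 10  9  9  9 15 18 20 16  9  1 -1  4 14 22]
 [ 1  2  5  7 14 16 12 15 14 17 21 19 20 23 21 15  7  3 -4  4 14 20]]
[290.0377 163.8958]
[290.318  156.8138]
```

```bash
python3 -m creep '0 -0.04 0.37 0 0;0 -0.04 0.37 0 0;0 -0.04 0.37 0 0;0 -0.04 0.37 0 0;0 0 0 0.2 0;0 0 0 0.2 0;0 0 0 0.1 0;0 0 0 0 0;0 0 0 0 0'; python3 - <<'E'
from h import *
fs=[grab('side') for _ in range(4)];s=fs[0];im=np.mean([f['pixels'] for f in fs],0);E,k=eye();print(E,k)
print('pred hole top/bottom',proj(s,E+[0,0,.006]),proj(s,E))
c=np.clip((im[140:180,265:315,::-1]-50)*1.6,0,255).astype(np.uint8)
cv2.imwrite('pics/hov2.png',cv2.resize(c,(750,600),interpolation=cv2.INTER_CUBIC))
E
```

```text
time_s: 8.45
tcp_pos: [0.5735, 0.0447, 0.2083]
eef_rot: [-3.141, 0.0, 1.682]
ft_force: [0.0, -0.4, -0.5]
width: 0.0133
finger_force: 58.7
[0.6394 0.0515 0.1799] 0.11117022856039771
pred hole top/bottom [291.2455 153.2547] [291.18   154.8591]
```

View pics/hov2.png

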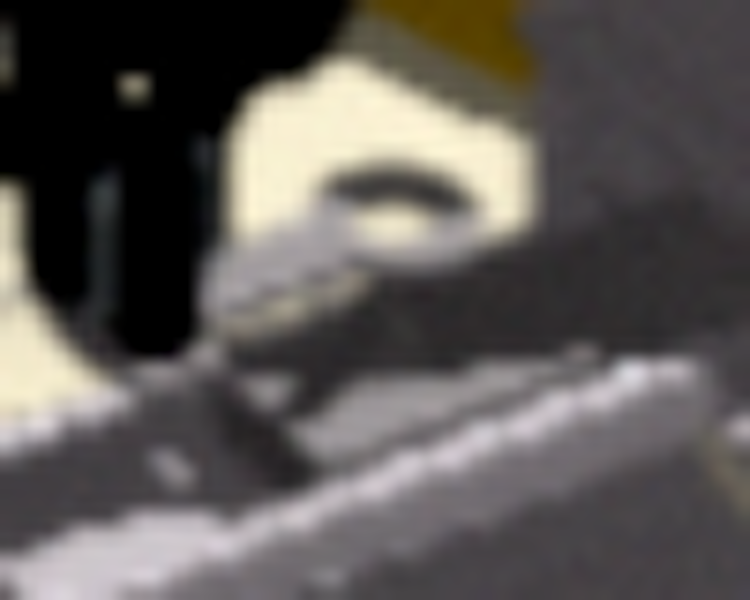

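Eye hole is at about pixel (291.2,154), directly above the peg's column (291). Columns are aligned, so I'll lower slowly and watch the force.

```bash
python3 -m creep '0 0 0 0.1 0;0 0 0 0.1 0;0 0 0 0.1 0;0 0 0 0 0'; python3 -m creep '0 0 0 0.1 0;0 0 0 0 0'
```

```text
time_s: 9.05
tcp_pos: [0.5734, 0.0447, 0.1922]
eef_rot: [-3.14, -0.0, 1.682]
ft_force: [-0.6, 0.4, -1.1]
width: 0.0133
finger_force: 58.7
time_s: 9.25
tcp_pos: [0.5737, 0.0448, 0.1876]
eef_rot: [-3.141, -0.0, 1.682]
ft_force: [-0.1, 0.1, -2.3]
width: 0.0133
finger_force: 58.7
```

```bash
python3 -m creep '0 0 0 0.1 0;0 0 0 0.08 0;0 0 0 0.04 0;0 0 0 0 0;0 0 0 0 0;0 0 0 0 0'; python3 - <<'E'
from h import *
fs=[grab('side') for _ in range(4)];s=fs[0];im=np.mean([f['pixels'] for f in fs],0);E,k=eye();o=bot.observe();print(E,k,o['ft_force'],o['finger_force'])
print('pred hole top/bottom',proj(s,E+[0,0,.006]),proj(s,E))
c=np.clip((im[140:180,265:315,::-1]-50)*1.8,0,255).astype(np.uint8)
cv2.imwrite('pics/on.png',cv2.resize(c,(750,600),interpolation=cv2.INTER_CUBIC))
E
```

```text
time_s: 9.85
tcp_pos: [0.5742, 0.0449, 0.1775]
eef_rot: [3.141, 0.0, 1.682]
ft_force: [-0.5, -0.0, -1.0]
width: 0.0133
finger_force: 58.7
[0.6394 0.0514 0.1486] 0.11102940938639194 [-0.2928 -0.0848 -0.2815] 58.659812808036804
pred hole top/bottom [290.8989 161.5714] [290.8351 163.1347]
```

View pics/on.png

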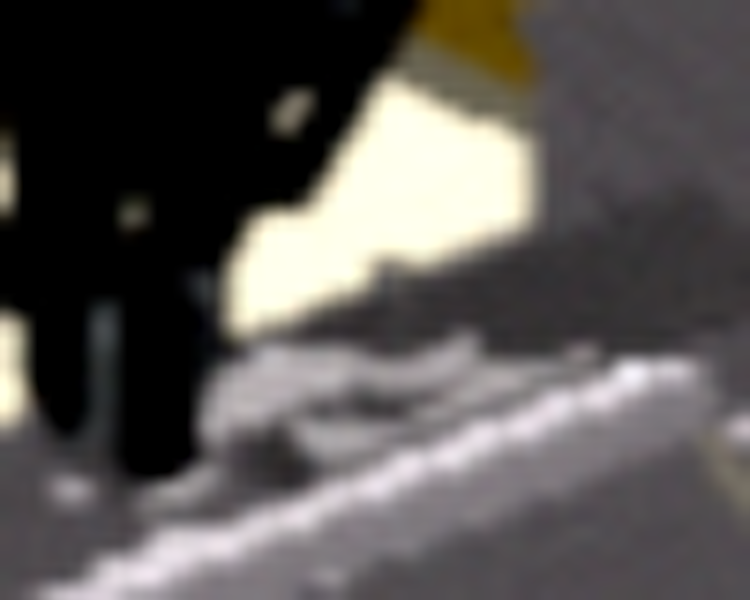

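Peg tip at crop (387,270) stands up through the ring centred near (395,370), so the eye is over the peg with the gate shut. Now I'll pull.

```bash
python3 -m creep '0 0 0 0.02 0;0 0 0 0 0;0 0 -0.04 0 0;0 0 -0.04 0 0;0 0 -0.04 0 0;0 0 0 0 0;0 0 0 0 0' 90;  python3 -m creep '0 0 -0.08 0 0;0 0 -0.12 0 0;0 0 -0.14 0 0;0 0 -0.14 0 0;0 0 -0.14 0 0;0 0 -0.12 0 0;0 0 -0.06 0 0;0 0 0 0 0;0 0 0 0 0'; python3 - <<'E'
from h import *
for n in('side','top'):
    fs=[grab(n) for _ in range(5)];np.save(n+'p.npy',np.mean([f['pixels'] for f in fs],0))
E,k=eye();o=bot.observe();print(E,k,o['ft_force'],o['finger_force'])
c=np.zeros((600,800,3),np.uint8)
g=lambda im,x,y,w,h,W,H:cv2.resize(np.clip((im[y:y+h,x:x+w,::-1]-30)*1.5,0,255).astype(np.uint8),(W,H),interpolation=cv2.INTER_CUBIC)
c[:,:400]=g(np.load('sidep.npy'),255,140,40,60,400,600);c[:500,400:]=g(np.load('topp.npy'),200,140,48,60,400,500)
cv2.imwrite('pics/pull.png',c)
E
```

```text
time_s: 10.75
tcp_pos: [0.5685, 0.0442, 0.1766]
eef_rot: [3.141, -0.0, 1.682]
ft_force: [3.0, 0.9, -1.5]
width: 0.0129
finger_force: 88.9
time_s: 11.65
tcp_pos: [0.5284, 0.0394, 0.1766]
eef_rot: [3.14, 0.0, 1.681]
ft_force: [5.1, 1.0, -1.9]
width: 0.013
finger_force: 89.0
[0.5938 0.046  0.1477] 0.11063741997942156 [ 5.1925  0.2233 -2.6708] 88.97401213645935
```

View pics/pull.png

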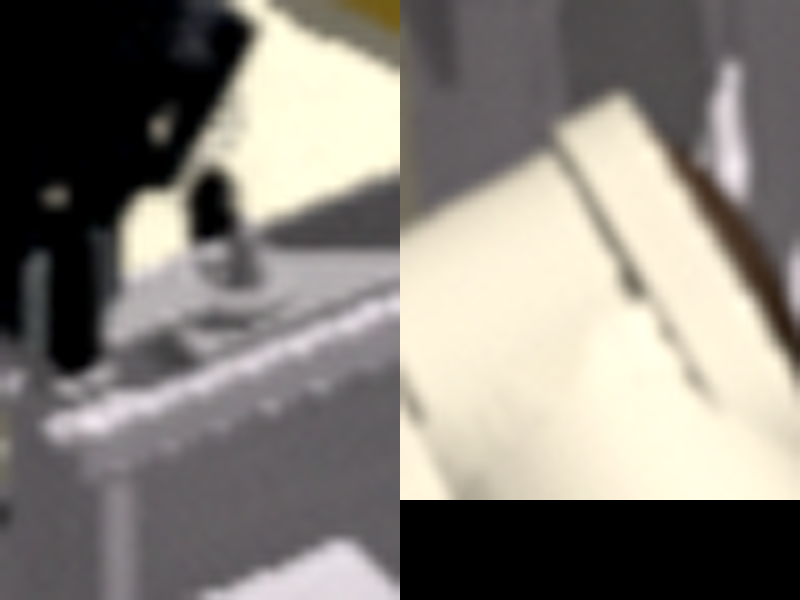

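Side view: peg at about pixel (278.8,165.5) inside the ring, marker at (275.7,160). The force of about 5.2 N shows the gate is being pulled. Next I'll find the pointer numerically.

```bash
python3 - <<'E'
from h import *
s=grab('side');im=np.load('sidep.npy').mean(2)
ax=np.array([np.cos(.11),np.sin(.11),0]);ay=np.array([-ax[1],ax[0],0])
E,_=eye();peg=np.r_[E[:2],.146]+.004*ax
print('peg now',proj(s,peg),proj(s,peg+[0,0,.027]),peg)
for b in(.022,.030,.036):print('ptr',b,proj(s,peg+.02*ax+b*ay))
for z in(.142,.150,.158):print('mk',[proj(s,np.r_[.605,.0905,0]+q*ay+[0,0,z]) for q in(-.009,0,.009)])
print(im[153:172,270:292].astype(int))
print('before');print(np.load('sideavg.npy').mean(2)[153:170,284:298].astype(int)[:2])
E
```

```text
peg now [279.4089 168.2081] [279.5716 161.0964] [0.5977 0.0465 0.146 ]
ptr 0.022 [281.0107 162.4081]
ptr 0.03 [279.6093 161.0725]
ptr 0.036 [278.564  160.0762]
mk [array([276.7344, 162.2472]), array([275.18 , 160.752]), array([273.6362, 159.2672])]
mk [array([276.7727, 160.1747]), array([275.213 , 158.6818]), array([273.6641, 157.1993])]
mk [array([276.8111, 158.0885]), array([275.2462, 156.5981]), array([273.6921, 155.118 ])]
[[ 82  84  39  30  56 124 160 165 172 182 192 195 195 195 195 195 195 196
  195 196 196 196]
 [ 49  49  32  43  94 146 164 160 170 190 193 194 195 195 195 195 194 195
  195 196 195 196]
 [ 25  28  35  61 118 148 162 172 182 192 193 194 195 196 196 194 193 194
  195 197 196 196]
 [ 23  29  40  86 119 123 123 155 184 190 191 192 194 194 195 194 195 194
  195 195 195 195]
 [ 25  32  61 104 107  75  66 105 160 186 190 192 195 195 195 196 196 195
  194 193 189 173]
 [ 55  63 100 113  80  36  34  71 129 175 191 193 194 195 196 197 195 193
  190 174 150 127]
 [142 145 151 119  57  21  34  64 117 168 190 193 194 194 194 190 177 159
  145 126 108  92]
 [181 179 165 116 
[... 524 characters left out ...]
30 130 129 129]
 [181 167 155 154 134 115 110 100  85  86 106 133 147 148 147 146 146 147
  147 146 147 148]
 [161 151 149 155 142 118 108 103  82  85  99 126 146 151 150 148 148 148
  148 148 148 147]
 [150 148 148 152 149 137 120 103  89  94 106 131 149 152 149 147 148 147
  148 147 146 142]
 [149 149 150 149 148 146 138 133 128 131 134 145 149 143 142 146 147 145
  145 140 127 121]
 [149 151 149 147 147 138 127 132 135 135 136 133 127 131 142 146 141 128
  122 123 128 155]
 [148 152 147 126 119 108  97 102 104 107 109 114 123 135 136 126 121 119
  125 147 161 173]]
before
[[202 203 202 203 202 203 203 204 203 202 202 203 202 202]
 [202 202 201 201 202 202 205 203 203 202 203 202 201 200]]
```

```bash
python3 - <<'E'
from h import *
a=cv2.imread('pics/side0.png').astype(float).mean(2);b=np.load('sidep.npy').mean(2)
print(a[153:172,270:294].astype(int));print((b-a)[153:172,270:294].astype(int))
E
```

```text
[[194 194 193 193 190 188 178 164 174 181 192 196 195 195 195 195 197 195
  195 196 196 196 196 195]
 [192 191 191 190 179 167 170 159 168 192 192 195 194 193 194 196 196 194
  196 194 195 198 194 194]
 [189 189 178 170 165 158 162 173 177 191 192 193 194 192 193 194 193 195
  194 197 194 196 195 193]
 [173 174 164 150 137 125 123 155 180 190 194 189 193 196 194 194 195 193
  194 188 182 183 192 189]
 [156 153 159 152 113  71  63 103 160 184 187 191 191 194 195 195 196 195
  193 170 138 138 150 146]
 [153 170 175 149  85  34  33  71 133 177 190 193 192 194 197 195 197 191
  186 151 107 103  98  97]
 [177 184 177 131  57  20  33  64 119 168 191 193 191 195 193 190 175 156
  142 114  89  93  83  79]
 [189 186 166 119  50  17  35  63 115 166 187 190 188 188 175 148 128 109
   93  80  78  83  80  80]
 [192 188 178 136  66  19  30  52 111 160 183 174 154 142 124 103  89  81
   77  75  81  84  80  77]
 [191 191 188 146  66  22  21  38  84 119 129 124 108  94  88  82  80  75
   76  76  76  82  77  78]
 [194 195 190 150  72  39  42  59  80  87  86  86  84  81  80  77  75  76
   74  80  82  8
[... 2495 characters left out ...]
1   21   27   11    2
     3    2    1    1    4    7    5    4    0    3]
 [  -5  -12   -2   15   13   -2    1    9  -10    4   20   42   41   17
     3    1    1    0   -1    3    2    4    5    4]
 [  17   11   22   30   28   25   21   10   -2   11   33   58   68   47
    20    0    3    2    1    4    1    3    3    0]
 [  30   28   28   31   28   32   40   40   37   42   55   71   75   66
    42   15    2    3    2    1    0    0    2    0]
 [  29   30   25   16   -2  -14   -2   30   42   45   49   50   52   57
    62   50   20    4    0    2   -1    1   -2   -1]
 [  17   13   -1  -32  -48  -62  -63  -29    5   18   18   27   43   59
    61   46   15    0    0    0    0    0    1    0]]
```

```bash
python3 -m creep '0 0 -0.04 0 0;0 0 -0.04 0 0;0 0 -0.04 0 0;0 0 0 0 0;0 0 0 0 0;0 0 0 0 0'; python3 - <<'E'
from h import *
fs=[grab('side') for _ in range(6)];s=fs[0];b=np.mean([f['pixels'] for f in fs],0).mean(2);np.save('sidep2.npy',b)
E,k=eye();o=bot.observe();print(E,k,o['ft_force'],o['joint_vel'].max())
ax=np.array([np.cos(.11),np.sin(.11),0]);ay=np.array([-ax[1],ax[0],0]);peg=np.r_[E[:2],.146]+.004*ax
print('peg',proj(s,peg),proj(s,peg+[0,0,.027]),'ptr',[proj(s,peg+.02*ax+q*ay) for q in(.022,.03,.036)])
a=cv2.imread('pics/side0.png').astype(float).mean(2)
print(b[155:172,270:288].astype(int));print((b-a)[155:172,270:288].astype(int))
E
```

```text
time_s: 12.8
tcp_pos: [0.5227, 0.0387, 0.1766]
eef_rot: [3.14, 0.0, 1.681]
ft_force: [5.5, -0.9, -2.5]
width: 0.0131
finger_force: 88.9
[0.5879 0.0453 0.1477] 0.11055223446968876 [ 5.7215 -0.5549 -3.4596] 0.0012671923544230728
peg [277.7925 168.8439] [277.9371 161.7278] ptr [array([279.4191, 163.0259]), array([278.0205, 161.6863]), array([276.9772, 160.687 ])]
[[ 30  36  77 128 153 154 162 171 181 191 192 193 195 195 195 195 194 194]
 [ 28  49 105 139 136 125 124 154 183 190 192 192 194 194 195 193 195 194]
 [ 36  82 140 153 114  74  67 103 159 187 190 192 194 195 195 195 195 196]
 [ 60 125 168 149  86  34  35  70 130 176 192 193 195 194 196 195 194 192]
 [119 157 173 132  59  22  36  63 117 169 191 192 194 194 193 190 176 159]
 [172 180 168 117  50  20  34  61 117 167 189 191 191 188 174 150 127 111]
 [188 189 179 136  63  22  31  62 116 165 184 173 155 142 126 104  91  85]
 [192 192 186 145  67  25  47  92 125 136 132 125 109  96  88  81  80  78]
 [193 193 188 148  70  39  63 104 131 119  88  85  82  81  79  78  79  78]
 [192 192 188 159 110  87  85  94 112 119 106  87  86  86  85 
[... 1454 characters left out ...]
3    1    2
     0    2    1    3]
 [   1   -2   -7  -16  -20  -21  -32  -24    8   35   43   14    2   -1
     0    2    0   -1]
 [   0   -8  -23  -36  -23  -15  -30  -21    6   41   61   41   10   -1
     1    2    0    1]
 [ -10  -11  -15  -34  -30  -23  -24  -11    4   35   58   65   43   12
     0    1    1    0]
 [  14   11   15    0   -8  -12  -16   -9    8   33   62   75   66   40
    18    1    1    2]
 [  31   29   26   25   14    3    1    9   20   41   66   78   73   67
    47   15    0    3]
 [  29   29   25   13   -6  -16    2   31   43   53   61   61   66   71
    66   50   21    4]
 [  16   10   -4  -34  -52  -52  -40   -8   23   35   37   49   61   67
    62   46   15    1]]
```

The estimates agree. The gate stands at about 45.5–46 mm (the peg tip shifted 12.5 px, and the arm's own readings say the same), the marker is at 45.5–47 mm, and the force is steady. Handing in.

```bash
python3 -c "
from workcell import sign_off
print(sign_off())"
```

```text
the job is handed in; nothing more can be done
None
```

I handed the job in with the key's eye over the peg and the gate held open at about 46 mm, against about 46.5 mm for the marker. That match comes from the arm readings and the peg's shift in the side view, because the pointer itself was hidden behind the peg and the arm; no verdict came back.

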